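# Seat a gear on a splined shaft and hold it home

## Robot

A 6-joint arm with a two-finger parallel gripper is mounted at the origin on the work surface. World frame = base frame: x ahead of the robot, y to its left, z up, the work surface at z = 0. Lengths are in m, angles in degrees, forces in N, time in s.
With the tool pointing down it reaches from about 0.35 to 0.875 m from the base axis. Payload 4.2 kg.
Tool frame: the origin (TCP) lies midway between the tips of the shut fingers; the grasp point (between the pads) lies 19 mm behind it; z points along the fingers, y is the line along which they close (so a half turn about z gives the same grasp; the last joint's range is limited). The gripper opens to 87 mm and grips with 3 to 60 N. Pads are 19 mm wide; open, the fingers measure 117 mm over their backs; the gripper's body (75 mm by 190 mm) begins 51 mm behind the grasp point.
Start: joints at [-60.585, 22.042, 0.453, 0, -68.411, -14.817], TCP at [0.158, -0.605, 0.223] pointing down, gripper open.
Joint ranges: [-179.83, 179.83], [-69.29, 118.12], [-61.27, 80.66], [-181.25, 117.63], [-171.15, -9.14], [-177.46, 177.46]. Speed limits (degrees/s): [159.86, 159.86, 180, 180, 180, 180].

## Interface

Orientations are given as [roll, pitch, yaw] about the fixed x, y, z axes, in that order (R = Rz(yaw) Ry(pitch) Rx(roll)).
In Python, from workcell import env gives the robot as it stands. The module is installed in compiled form; this text tells all that it offers. Calls block until the motion is done:
- env.goto(position, orientation): joint-space move of the TCP to a pose.
- env.move_straight(position, rotation=None, rate=0.15, force_limit=None): straight line of the TCP; rotation=None keeps the orientation; rate is the mean speed in m/s. With force_limit (N) it stops when the force on the tool has changed by that much, and returns True; else False.
- env.set_joints(angles): joint-space move.
- env.gripper_to(opening, grasp_force=None): opening from 0.0 (shut) to 1.0 (fully open); grasp_force is the grip in N (None keeps the last); returns when the fingers have stopped.
- env.dwell(seconds).
- env.inverse_kinematics(position, orientation): joint angles nearest the present ones, or None.
- env.read_state(): the state.
- env.grab_frame(name): name is "side" or "top"; returns a dict with "image" (420x560x3 uint8, blue, green, red), "fx", "fy", "cx", "cy" (pixels), "position" and "orientation" of the camera in the world. Camera axes: x right, y up, looking along -z (the intrinsics and any distortion apply to the point x, -y, -z); pixel columns grow to the right and rows downward; lengths in m; the calibration is good to about 2 mm. A picture is of the moment at which its call begins. There is no depth.
A pose or a line that the arm cannot do raises env.Unreachable and nothing moves.
- env.close_job(): hands the job in; it is judged then, once.
Trained networks look in a picture, given as the dict that the camera call returned (one of the last four; its "shot" number tells which), for a name from the list of things; names that differ only in an ending like _2 or _b are one class to them, and where a whole thing is asked for, a point or a joint stands for the part that bears it (a point fixed in the world has none). Each returns a list of dicts, best first, with "score" (0 to 1); they miss things now and then, are a little off and sometimes report something else, mostly with a low value. They report only what shows in the picture. A call takes as long as a camera call. They do not tell look-alikes from the thing itself.
- env.search_frame(picture, thing): "xyz" ([x, y, z] in m, in world coordinates, good to about 4 mm: the middle of the surface that is visible of it).
- env.trace(picture, thing): "mask" (420x560 bool, what is visible of it).
The state is a dict: "clock": time; "joint_positions": joint angles; "qvel": joint speeds; "joint_torque": joint torques, N m; "position": TCP position; "tool_rot": TCP orientation; "force": force on the tool from outside, world axes, zero at the start; "wrist_torque": the same for the moment, N m; "opening": opening from 0.0 (shut) to 1.0 (fully open); "finger_force": force on a finger pad.
Only numpy, scipy, OpenCV 4.12 (cv2) and the standard library are available. Lean on these libraries where they do the work, as an engineer would, in place of code of your own. Each camera call takes 0.05 s, during which the arm holds its last target. There are 200 camera calls.

## Task

Fit the brass-coloured gear with the square hub on the upright shaft of the blue gearbox: set it hub up over the shaft's round end, turn it until its grooves mesh with the shaft's keys, and slide it down against the orange spring plate until it sits fully home on the dark shoulder. The spring lifts it again when let go, so finish while holding: still gripping the gear and pressing it home, ready for its retaining ring. Leave the spare gear, the red torch and the wrench where they are.

Things in the scene. Friction and masses are not known exactly. Their poses are not given: they have to be found in the camera images.
- gear: Loose brass-coloured spur gear, 0.18 to 0.29 kg, lying flat, hub up. Toothed disc 78 mm across, 12 mm thick (0 to 12 mm above the origin); on it a square hub 40 x 40 mm reaching 50 mm above the origin, to be gripped across two flats from above. Origin: centre of the underside; z up through the hub; the hub's flats face its own +-x and +-y.
- gear_bore (a point): Centre of the bore's mouth at the hub's top, 50 mm above the gear's origin, same axes. The bore goes right through: a round pin up to 20 mm fits, and four grooves 8 mm wide run along it, pointing to the gear's +-x and +-y (square to the hub's flats), out to 16.5 mm from the axis. It fits the shaft in four ways, each quarter turn.
- spindle: Fixed upright steel shaft on the blue gearbox; it does not turn. Origin on its axis at the gearbox's top face, 50 mm above the bench; z up. Round, 18.4 mm diameter, top end 66 mm above the origin, the last 6 mm tapering to 11 mm. At its foot a dark round shoulder 60 mm across, its top 6 mm above the origin: home for the gear's underside.
- key_top (a point): On the shaft's axis, 28 mm above the spindle origin, same axes: level of the flat tops of four keys 5 mm wide that stand out along its own +-x and +-y to 15 mm from the axis and run down to the shoulder. Above it the shaft is plain. A gear that does not mesh rests here with its underside. Play when meshed: about 1 mm sideways, and 5 degrees either way.
- plate_part (a joint): Travel (m) of the orange spring plate, a disc 44 mm across round the shaft's foot: 0 = up (its top 14 mm above the spindle origin), 0.008 = pushed flush with the shoulder. It takes about 5 N to start and 12 N at 0.008, more than the gear weighs: a released gear is lifted 8 mm off the shoulder.
- gearbox: Fixed blue gearbox, 140 x 120 mm, 50 mm high, on a foot flange 160 x 140 mm; origin at the centre of its underside on the bench. A grey motor 72 mm thick lies on its own +x side, from 70 to 182 mm from the origin, its black terminal box up to 82 mm high. The shaft stands at the centre of its top.
- spare_gear: Bystander: dark steel gear without hub, 60 mm across, 16 mm high, round hole 20 mm; origin at the centre of its underside. Leave it.
- torch: Bystander: red torch lying on the bench, 165 mm long along its x, 45 mm thick at the head; origin on the bench under its middle. Leave it.
- wrench: Bystander: steel wrench lying flat, 170 mm long along its x. Leave it.
There are look-alikes about, which are no part of the job. Several things look just like the gear: the one meant starts farthest to the robot's left.

How it is judged:
By the outcome, as a careful person would: the job done as asked, in the order asked, and still so for the second after the job is handed in, while the arm keeps its last pose, push and grip.
It also fails if it takes over 42 s, if anything falls off the work surface, if the arm or the gripper's body presses on something with over 40 N, if the wrist force passes 120 N, or if a joint passes its speed limit or range.

## Working session

There is one attempt and no reset: what is moved stays moved. The work goes in short steps, each a Python script; the robot and the scene stay as the last script left them, time stands still between calls to the robot, and variables do not carry over. Pictures are saved under pics/ and viewed, at most 10 in all, crops included, and the job is handed in when it is done.

```bash
mkdir -p pics; cat > h.py <<'E'
import numpy as np, cv2
from workcell import env
from scipy.spatial.transform import Rotation as R
def cam(f):
    o=np.array(f["orientation"]); 
    M=o if o.shape==(3,3) else R.from_euler('xyz',o,degrees=True).as_matrix()
    return M,np.array(f["position"])
def ray(f,u,v,z):
    M,p=cam(f); d=M@np.array([(u-f["cx"])/f["fx"],-(v-f["cy"])/f["fy"],-1.])
    return p+d*(z-p[2])/d[2]
def proj(f,P):
    M,p=cam(f); q=(np.atleast_2d(P)-p)@M
    return np.c_[f["cx"]+f["fx"]*q[:,0]/-q[:,2], f["cy"]-f["fy"]*q[:,1]/-q[:,2]]
E
python3 - <<'E'
from h import *
for n in ("top","side"):
    f=env.grab_frame(n); cv2.imwrite(f"pics/{n}0.png",f["image"])
    print(n,{k:v for k,v in f.items() if k!="image"})
    for t in ("gear","gear_bore","spindle","key_top","gearbox","plate_part","spare_gear","torch","wrench"):
        try: print(t,[(np.round(d["xyz"],3).tolist(),round(d["score"],2)) for d in env.search_frame(f,t)])
        except Exception as e: print(t,e)
print(env.read_state())
E
```

```text
top {'fx': 390.47114181938224, 'fy': 390.47114181938224, 'cx': 280.8782226748195, 'cy': 208.87732627743543, 'position': array([ 0.40718717, -0.05921422,  1.02550222]), 'orientation': array([ 4.98812605e+00, -8.04669012e-02, -9.04357495e+01]), 'shot': 1}
gear [([0.484, -0.312, 0.01], 0.95), ([0.377, -0.44, 0.011], 0.91), ([0.629, -0.416, 0.012], 0.85), ([0.482, -0.436, 0.011], 0.84)]
gear_bore [([0.629, -0.418, 0.011], 0.97), ([0.481, -0.311, 0.012], 0.95), ([0.479, -0.436, 0.011], 0.89), ([0.378, -0.446, 0.013], 0.76), ([0.381, 0.338, 0.038], 0.67), ([0.519, 0.13, 0.066], 0.52)]
spindle [([0.518, 0.131, 0.065], 0.65)]
key_top [([0.52, 0.127, 0.065], 0.64)]
gearbox [([0.554, 0.152, 0.051], 0.56)]
plate_part []
spare_gear [([0.608, -0.318, 0.016], 0.93)]
torch [([0.381, 0.338, 0.036], 0.66)]
wrench [([0.584, 0.326, 0.005], 0.93)]
side {'fx': 528.5062369790506, 'fy': 528.5062369790506, 'cx': 275.4779345093757, 'cy': 212.45703573225222, 'position': array([0.42224044, 0.79810939, 0.88249514]), 'orientation': array([  47.03874779,    0.60751708, -173.51518897]), 'shot': 2}
gear [([0.482, -
[... 524 characters left out ...]
 0.66)]
{'clock': 1.0, 'joint_positions': array([-6.05845992e+01,  2.20407986e+01,  4.53522674e-01,  5.33794593e-04,
       -6.84117111e+01, -1.48179986e+01]), 'qvel': array([-0.01209331, -0.0150553 , -0.1110385 ,  0.0179218 , -0.02824116,
       -0.02618707]), 'joint_torque': array([-2.84501984e-04, -3.90474522e+01,  1.87621558e+01,  4.22438264e+00,
        1.55675795e-02, -1.24427547e-05]), 'position': array([ 0.15754843, -0.60480004,  0.22256689]), 'tool_rot': array([-1.79998894e+02, -2.20764882e-04, -1.65402401e+02]), 'force': array([-0.53786397,  0.75698986, -1.24261811]), 'wrist_torque': array([-0.0032476 , -0.04662347, -0.00967866]), 'finger_force': 0.0, 'opening': 1.0031924270737385}
```

View pics/top0.png

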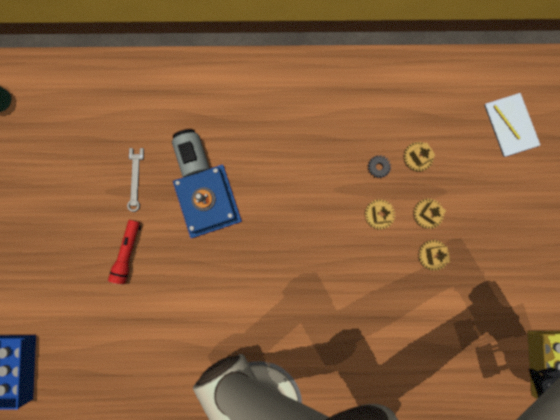

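View pics/side0.png

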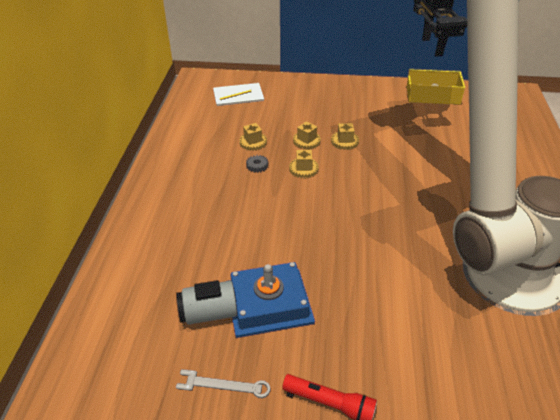

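The target gear is the leftmost in the top view, at about pixel (380,213), which puts it near (0.482, -0.31). The shaft is at about (204,198) in the top view and (268,275) in the side view. I'll enlarge these areas.

```bash
python3 - <<'E'
from h import *
t=cv2.imread("pics/top0.png"); s=cv2.imread("pics/side0.png")
def c(i,u,v,w=25,h=19): return cv2.resize(i[v-h:v+h,u-w:u+w],(400,300),interpolation=cv2.INTER_CUBIC)
cv2.imwrite("pics/comp.png",np.vstack([np.hstack([c(t,380,213),c(s,304,160)]),np.hstack([c(t,204,198),c(s,267,282)])]))
f=env.grab_frame("top"); g=env.grab_frame("side")
print(ray(f,380,213,.03), ray(f,204,198,.116))
for F in(f,g):
  print(proj(F,[[.482,-.31,0],[.482,-.31,.05],[.52,.13,.05],[.52,.13,.116]]).round(1))
m=env.trace(f,"gearbox"); print(len(m),[ (d["score"],d["mask"].sum()) for d in m])
if m:
  ys,xs=np.nonzero(m[0]["mask"]); 
  P=np.array([ray(f,x,y,.05)[:2] for x,y in zip(xs,ys)],np.float32); print(cv2.minAreaRect(P))
for d in env.trace(f,"gear")[:5]:
  ys,xs=np.nonzero(d["mask"]); print(xs.mean(),ys.mean(),xs.min(),xs.max(),ys.min(),ys.max(),d["score"])
E
```

```text
[ 0.48157981 -0.31471376  0.03      ] [0.51348767 0.11884233 0.116     ]
[[375.3 213.7]
 [380.1 212.2]
 [204.7 198.5]
 [199.3 195.3]]
[[303.6 171.4]
 [304.1 156.3]
 [269.1 286.9]
 [268.4 265. ]]
1 [(0.85, np.int64(4164))]
((0.5704941749572754, 0.14543505012989044), (0.27504080533981323, 0.13899898529052734), 19.0838565826416)
433.16644823066844 254.80209698558323 418 448 240 270 0.88
428.2891061452514 212.7513966480447 413 444 198 227 0.85
378.89297124600637 213.6261980830671 365 393 200 228 0.72
```

View pics/comp.png

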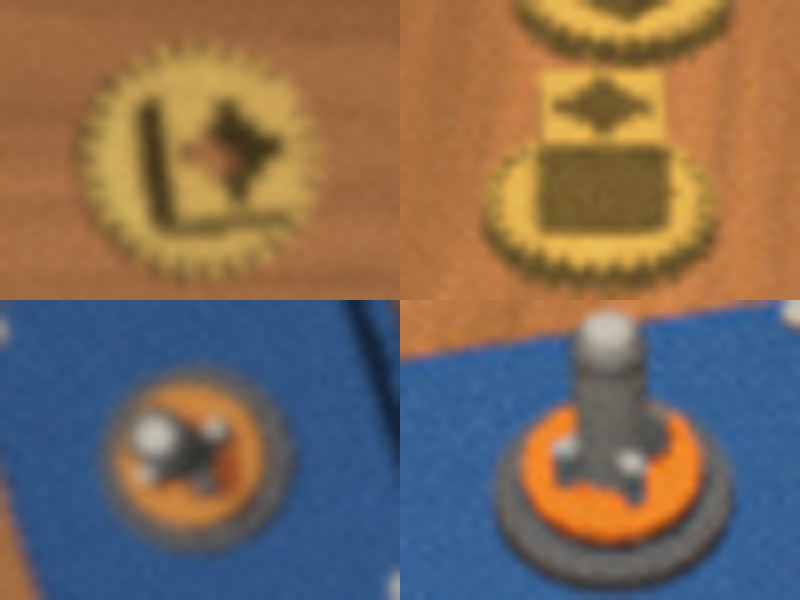

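```bash
python3 - <<'E'
from h import *
f=env.grab_frame("top"); g=env.grab_frame("side")
rd=lambda F,L,z:[ray(F,u,v,z)[:2].round(4).tolist() for u,v in L]
c=np.array(rd(g,[(296,149.4),(311.6,149.4),(312,159.1),(296,158.9)],.05));print("hub side",c.tolist(),c.mean(0), cv2.minAreaRect(c.astype(np.float32)))
print("bore top",rd(f,[(383.9,212.5)],.05))
A=rd(g,[(262.1,281.2),(270.5,282.8),(274,277.1)],.078);B=rd(f,[(205.4,195),(197,200.3),(204.5,201.6)],.078)
print("keys side",A,"top",B)
print("tip side",rd(g,[(267.4,265.7)],.116),"top",rd(f,[(197.9,195.9)],.116))
for n,F in(("top",f),("side",g)):
  h=cv2.cvtColor(F["image"],cv2.COLOR_BGR2HSV)
  def box(u,v,w,z,lo,hi,lab):
    I=cv2.inRange(h[v-w:v+w,u-w:u+w],lo,hi); ys,xs=np.nonzero(I)
    P=np.array([ray(F,x+u-w,y+v-w,z)[:2] for x,y in zip(xs,ys)],np.float32); print(n,lab,cv2.minEnclosingCircle(P),P.mean(0))
  u,v=proj(F,[[.52,.13,.064]])[0].astype(int); box(u,v,18,.064,(5,150,80),(20,255,255),"plate")
for F,n in((f,"top"),(g,"side")):
 for d in env.trace(F,"gear"):
  ys,xs=np.nonzero(d["mask"]); P=np.array([ray(F,x,y,.012)[:2] for x,y in zip(xs,ys)],np.float32)
  if abs(P[:,1].mean()+.31)<.04: print(n,"gear",cv2.minEnclosingCircle(P),P.min(0),P.max(0))
E
```

```text
hub side [[0.5056, -0.3383], [0.4645, -0.3423], [0.4608, -0.3002], [0.5021, -0.297]] [ 0.48325 -0.31945] ((0.4832812547683716, -0.3194367587566376), (0.04142157733440399, 0.04226229339838028), 5.022614002227783)
bore top [[0.4813, -0.3194]]
keys side [[0.532, 0.1398], [0.5152, 0.1421], [0.51, 0.1271]] top [[0.5253, 0.1229], [0.5124, 0.1433], [0.5091, 0.125]]
tip side [[0.5218, 0.1319]] top [[0.5185, 0.1332]]
top plate ((0.5188893675804138, 0.13134434819221497), 0.02098376490175724) [0.5163564  0.12685841]
side plate ((0.5362519025802612, 0.11903442442417145), 0.04389180243015289) [0.5269843  0.12938944]
top gear ((0.4812506139278412, -0.31553488969802856), 0.03812359645962715) [ 0.4438715 -0.3505931] [ 0.5170638  -0.28005666]
```

```bash
python3 - <<'E'
from h import *
for k in range(-2,2):
  for p,y in(((.482,-.318,.02),6),((.52,.132,.08),28)):
    q=env.inverse_kinematics(p,[180,0,y+90*k]); print(y+90*k, None if q is None else np.round(q,1))
E
```

```text
-174 [-17.3  30.1 -19.8  -0.  -40.1 -66.7]
-152 [ 31.6  22.1 -22.7  -0.  -45.2 -93.6]
-84 [-17.3  30.1 -19.8   0.  -40.1  23.3]
-62 [ 31.6  22.1 -22.7   0.  -45.2  -3.6]
6 [-17.3  30.1 -19.8   0.  -40.1 113.3]
28 [ 31.6  22.1 -22.7   0.  -45.2  86.4]
96 [ -17.3   30.1  -19.8   -0.   -40.1 -156.7]
118 [ 31.6  22.1 -22.7   0.  -45.2 176.4]
```

```bash
python3 - <<'E'
from h import *
env.goto([.482,-.318,.12],[180,0,-84])
env.gripper_to(.75)
hit=env.move_straight([.482,-.318,.021],rate=.12,force_limit=15)
s=env.read_state();print(hit,s["clock"],s["position"],s["force"])
env.gripper_to(0,40)
s=env.read_state();print(s["clock"],s["opening"]*87,s["finger_force"],s["force"],s["position"])
env.move_straight([.482,-.318,.17],rate=.2)
s=env.read_state();print(s["clock"],s["opening"]*87,s["finger_force"],s["force"])
f=env.grab_frame("side"); cv2.imwrite("pics/side1.png",f["image"])
E
```

```text
False 4.7083 [ 0.48262185 -0.31825982  0.02167755] [ 0.26907501 -0.38343895  0.45310756]
5.2833 39.62565186524682 39.98758525987796 [-0.348203    0.1240233   1.39706816] [ 0.48207296 -0.31804462  0.02128676]
6.175 39.612099890771695 39.98774729319848 [ 0.04074069  0.41208664 -2.35068173]
```

View pics/side1.png

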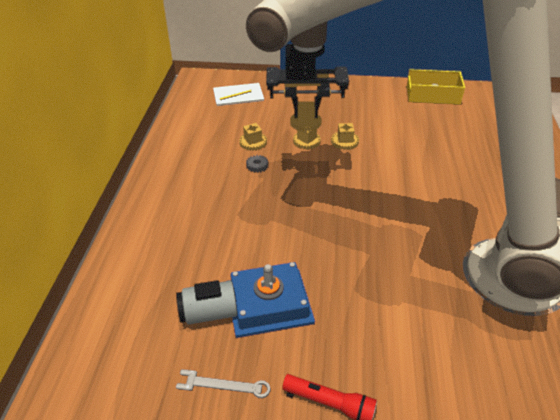

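The gear is held: grip width is 39.6 mm, the disc sits level at about pixel (305,122) in the side view, and the neighbours haven't moved. I'll carry it over the shaft and check the offset there.

```bash
python3 - <<'E'
from h import *
env.goto([.520,.132,.185],[180,0,-62])
s=env.read_state();print(s["clock"],s["position"],s["tool_rot"],s["force"])
ims=[]
for n in("top","side"):
  f=env.grab_frame(n)
  p=s["position"]
  c=proj(f,[p-[0,0,.021]])[0]; u,v=c.astype(int); print(n,c, proj(f,[[.52,.132,.05],[.52,.132,.116]]))
  I=f["image"].copy()
  th=np.linspace(0,2*np.pi,120)
  for z,r in((-.021,.039),(-.009,.039),):
    for q in proj(f,p+np.c_[r*np.cos(th),r*np.sin(th),0*th+z]): 
      I[int(round(q[1])),int(round(q[0]))]=(255,0,255)
  ims.append(cv2.resize(I[v-30:v+45,u-25:u+25],(400,600),interpolation=cv2.INTER_NEAREST))
cv2.imwrite("pics/c2.png",np.hstack(ims))
E
```

```text
7.8833 [0.5200968  0.13119662 0.18485547] [ 1.79973616e+02 -5.78264084e-03 -6.20733449e+01] [-1.12987827  0.41262114 -1.3538684 ]
top [194.27418407 192.61606595] [[203.90125975 198.47588331]
 [198.41223414 195.28116397]]
side [267.7951647  248.44193378] [[268.95794792 287.6473255 ]
 [268.30460661 265.82953261]]
```

View pics/c2.png

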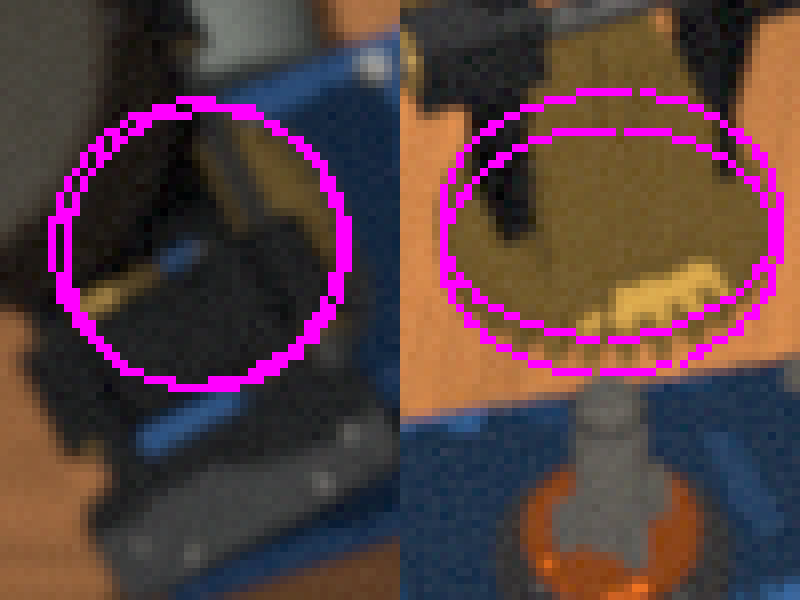

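The held gear matches the model circle to about 1 px, and the shaft tip in the right crop is at x≈607 against the circle centre at 611. I'll descend onto the plain part of the shaft.

```bash
python3 - <<'E'
from h import *
def st(l):
  s=env.read_state();print(l,round(s["clock"],2),s["position"].round(4),s["force"].round(1),s["wrist_torque"].round(2),s["tool_rot"][2].round(1))
st(0)
hit=env.move_straight([.520,.133,.145],rate=.1,force_limit=10); st(hit)
hit=env.move_straight([.520,.133,.104],rate=.06,force_limit=10); st(hit)
E
```

```text
0 7.98 [0.5202 0.131  0.1849] [-0.1 -0.1 -1.7] [-0.03  0.06 -0.  ] -62.1
False 8.53 [0.5204 0.1329 0.1452] [-0.1 -0.4 -1.9] [0.02 0.12 0.01] -62.0
False 9.37 [0.5199 0.133  0.1039] [-0.2  1.  -2.6] [ 0.3   0.07 -0.01] -62.0
```

```bash
python3 - <<'E'
from h import *
def st(l):
  s=env.read_state();print(l,round(s["clock"],2),s["position"].round(4),s["force"].round(1),s["wrist_torque"].round(2),s["tool_rot"][2].round(1));return s
for d in (0,4,-4,8,-8,12,-12):
  y=-62+d
  if d: env.move_straight([.520,.133,.102],[180,0,y],rate=.05)
  hit=env.move_straight([.520,.133,.093],rate=.03,force_limit=8); s=st((y,hit))
  if s["position"][2]<.0955: break
E
```

```text
(-62, False) 9.88 [0.5202 0.1335 0.0926] [-0.2  4.6 -3.1] [1.34 0.01 0.12] -62.0
```

```bash
python3 - <<'E'
from h import *
def st(l):
  s=env.read_state();print(l,round(s["clock"],2),s["position"].round(4),s["force"].round(1),s["wrist_torque"].round(2),s["tool_rot"][2].round(1),s["opening"]*87);return s
y=.1336
env.move_straight([.520,y,.0925],rate=.03); st("y")
for z,l in ((.0865,20),(.081,22),(.0785,22),(.0745,28)):
  hit=env.move_straight([.520,y,z],rate=.03,force_limit=l); s=st((z,hit))
  if hit: break
env.dwell(.3); st("end")
E
```

```text
y 10.13 [0.5201 0.1337 0.0925] [ 1.   2.6 -2.9] [ 0.92 -0.11 -0.  ] -62.0 39.56032470863917
(0.0865, False) 10.48 [0.5201 0.1337 0.0861] [ 1.3  3.5 -4.4] [ 1.07 -0.24  0.05] -62.0 39.5188798429621
(0.081, False) 10.82 [0.5202 0.1338 0.0817] [-1.3  3.6  4. ] [1.05 0.61 0.07] -62.0 39.86045212984962
(0.0785, False) 11.07 [0.5202 0.1338 0.0794] [-2.2  3.3  7.4] [1.07 0.91 0.07] -62.0 39.84563098473647
(0.0745, False) 11.35 [0.5203 0.1337 0.0771] [-6.   4.4 15.4] [ 0.92  2.08 -0.01] -61.9 39.71638062713023
end 11.65 [0.5203 0.1337 0.0771] [-5.7  4.6 16.6] [ 0.93  2.02 -0.04] -61.9 40.0060851411346
```

```bash
python3 - <<'E'
from h import *
def st(l):
  s=env.read_state();print(l,round(s["clock"],2),s["position"].round(4),s["force"].round(1),s["wrist_torque"].round(2),s["tool_rot"].round(2),round(s["finger_force"],1));return s
env.gripper_to(0,58); st("grip")
for z in (.0735,.0725,.0715):
  hit=env.move_straight([.5197,.1338,z],rate=.02,force_limit=12); s=st((z,hit))
  if s["force"][2]>24: break
env.dwell(.2); st("end")
ims=[]
for n in("top","side"):
  f=env.grab_frame(n); I=f["image"].copy(); J=I.copy(); th=np.linspace(0,2*np.pi,160)
  for z,r,c in((.056,.030,(255,255,0)),(.056,.039,(255,0,255)),(.068,.039,(255,0,255))):
    for q in proj(f,np.array([.52,.132,0])+np.c_[r*np.cos(th),r*np.sin(th),0*th+z]): J[int(round(q[1])),int(round(q[0]))]=c
  u,v=proj(f,[[.52,.132,.07]])[0].astype(int)
  ims.append(np.vstack([cv2.resize(K[v-19:v+19,u-25:u+25],(400,300),interpolation=cv2.INTER_NEAREST) for K in(I,J)]))
cv2.imwrite("pics/c3.png",np.hstack(ims))
E
```

```text
grip 11.87 [0.5203 0.1337 0.077 ] [-5.6  4.3 16.4] [ 0.94  1.98 -0.01] [-1.7995e+02 -5.0000e-02 -6.1940e+01] 58.0
(0.0735, False) 12.12 [0.5203 0.1337 0.0771] [-6.7  2.2 20.2] [ 0.64  2.37 -0.09] [-1.7992e+02 -8.0000e-02 -6.1930e+01] 58.0
(0.0725, False) 12.37 [0.5203 0.1337 0.077 ] [-8.4  1.8 26.8] [ 0.59  3.11 -0.07] [-1.7991e+02 -9.0000e-02 -6.1920e+01] 58.0
end 12.57 [0.5203 0.1337 0.077 ] [-9.1  3.7 26.9] [ 0.58  3.07 -0.09] [-1.7991e+02 -9.0000e-02 -6.1910e+01] 58.0
```

View pics/c3.png

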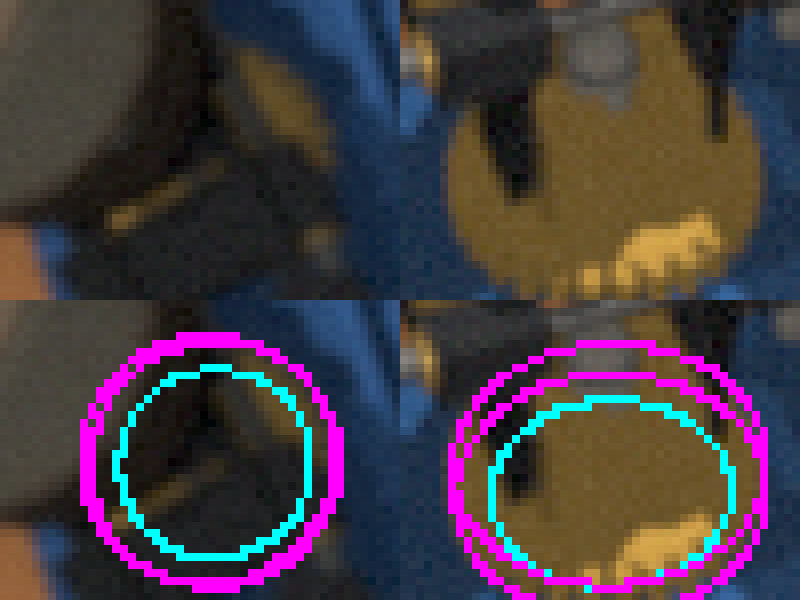

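The gear is hard against a stop at TCP z = 0.077, so its underside is at 0.056, the shoulder height. Force rose 10 N with no further travel. The picture's disc outline matches the home circles and the shaft end shows through the hub, so I'm handing in.

```bash
python3 -c "
from workcell import env
print(env.close_job())"
```

```text
the job is handed in; nothing more can be done
None
```

The gear is meshed on the shaft and home on the shoulder, and I handed the job in at about 12.7 s with the arm still gripping it (58 N) and pressing it down (about 27 N); the spare gear, torch and wrench were not touched.

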